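# Unlock the dishwasher-tablet box with its hex key

## Task

Unlock the box with the blue lid: take the orange T-handled key out of its wooden stand, seat it fully in the hexagonal socket of the blue box's lock, and turn it clockwise (seen from above) by a bit less than a quarter turn, to the stop, so that the pointer goes from the red dot to the green one. Leave the key standing in the lock and let go; leave the lock of the grey box as it is.

Things in the scene. Friction and masses are not known exactly. Their poses are not given: they have to be found in the camera images.
- tee_key: Loose T-key, 94 mm tall, 150 g, upright in a round wooden cup (60 mm wide, 34 high, hole 40 wide; lift 40 mm to clear). Origin: centre of its tip; z up, x along the T-bar. From the tip: hexagonal nose, 14 to 30 mm across flats over 16 mm; steel hexagon, 30 across flats (facing ±x and every 60°), to 54; neck 14 thick to 70; orange bar from 70 to 94, 76 long, 14 thick. Grip it at 84, from above.
- blue_socket (a point): Centre of the floor of the hex socket in the blue box's lock, a greased dark steel round plug flush in the lid. 38 mm deep: 33 mm across flats in the lower 28, flared to 48 at the mouth. Axes turn with the plug: z up, x to its white pointer; flats face ±x and every 60°, so the key's x goes at 0, 60 or 120° to this x, with 12° play either way. The seated key's tip rests on this point.
- blue_lock (a joint): Turn of that lock about the vertical through its socket, rad: 0 locked (pointer at red dot, the start), grows clockwise seen from above to a hard stop at 1.35 (77°, green dot). Light friction, 0.06 N m; stays where left. The key turns some 12° farther than the lock because of the play. The box is fixed, 120 x 120 x 60 mm, white, lid blue.
- grey_lock (a joint): Turn of the lock of the other box, the same in shape but with a grey lid; rad, 0 at the start. Leave it alone.
Things that resemble listed ones, but are neither listed nor needed, are in the scene too. Leave any purple look-alike of the tee_key alone.

How it is judged:
By the outcome, as a careful person would: the job done as asked, in the order asked, and still so for the second after the job is handed in, with the robot touching nothing.
It also fails if it takes over 40 s, if anything falls off the work surface, if the arm or the gripper's body presses on something with over 40 N, if the wrist force passes 120 N, or if a joint passes its speed limit or range.

## Robot

A 6-joint arm with a two-finger parallel gripper is mounted at the origin on a cart in front of the work surface, level with it; the furniture and walls round the work are solid. World frame = base frame: x ahead of the robot, y to its left, z up, the work surface at z = 0. Lengths are in mm, angles in rad, forces in N, time in s.
With the tool pointing down it reaches from about 350 to 975 mm from the base axis. Payload 7.1 kg.
Tool frame: the origin (TCP) lies midway between the tips of the shut fingers; the grasp point (between the pads) lies 19 mm behind it (ctrl.grip_depth is the distance from the TCP to the grasp point, in mm); z points along the fingers, y is the line along which they close (so a half turn about z gives the same grasp; the last joint's range is limited). The gripper opens to 88 mm and grips with 3 to 60 N. Pads are 20 mm wide; open, the fingers measure 115 mm over their backs; the gripper's body (75 mm by 178 mm) begins 61 mm behind the grasp point.
Start: joints at [-1.184, 0.423, 1.63, -0, 1.089, -0.019], TCP at [246.737, -574.218, 222.675] pointing down, gripper open.
Joint ranges: [-3, 3], [-0.9, 2.11], [0.09, 2.58], [-1.31, 4.45], [0.11, 2.69], [-2.54, 2.54]. Speed limits (rad/s): [2.39, 2.39, 3.01, 3.14, 3.14, 3.14].

## Interface

Orientations are given as a rotation vector (axis times angle).
In Python, from workcell import ctrl, cams gives the robot as it stands.
- The arm moves only by the tool move_arm, never from a script. Its argument "steps" is a list of rows, each a list of 3 entries, a list of its own where there are three numbers: the shift along the tool's x, y, z in units of 25 mm (1.0 is 25 mm), then the turn about the tool's z in units of 5 degrees (1.0 is 5 degrees), then the closure, from 0 (fully open) to 1 (shut). A call has 1 to 20 rows; each row shifts and turns the commanded pose from where the row before left it, along the tool's axes as they then stand; what a row does not reach is not made up. A row lasts 1/12 s, in which the tool goes at most 41.7 mm and 7.16 degrees, less where a joint would pass 70% of its speed; a pose out of reach is approached as far as the arm can. A call is refused whole if a number of a shift passes 1 or a number of a turn 1, either way. A call with a gripper value outside its range is refused whole. The fingers move at their own pace and stop on an object; the grip force is fixed at half the most. Time passes only in rows, so rows that do not move let the fingers close. It gives the time, the measured TCP pose, the force, the opening and the grip force at its end, in the units of the state.
- ctrl.get_obs(): the state, without advancing time (a new reading comes with each control period).
- cams.get_image(name): name is "scene" or "side" or "wrist"; returns a dict with "image" (384x512x3 uint8, red, green, blue), "camera_matrix" (3x3 intrinsics, pixels), "xyz" and "rotation" of the camera in the world; the wrist camera has in their place "mount" (4x4, takes a point from camera to tool coordinates, whose origin is the TCP and whose axes are the flange's). Camera axes: x right, y down, z forward; pixel columns grow to the right and rows downward; lengths in mm; the calibration is good to about 2 mm. A picture is of the moment at which its call begins: read the wrist's pose just before it. There is no depth.
- ctrl.close_job(): hands the job in; it is judged then, once.
Trained networks look in the newest picture that a camera, given by its name, has taken for a name from the list of things; names that differ only in an ending like _2 or _b are one class to them, and where a whole thing is asked for, a point or a joint stands for the part that bears it (a point fixed in the world has none). Each returns a list of dicts, best first, with "p" (0 to 1); they miss things now and then, are a little off and sometimes report something else, mostly with a low value. They report only what shows in the picture. A call takes as long as a camera call. They do not tell look-alikes from the thing itself.
- cams.boxes_of(camera, thing): "rect" ([centre column, centre row, width, height] in pixels, round what is visible of it).
- cams.cut_out(camera, thing): "pixels" (384x512 bool, what is visible of it) and "rect" ([centre column, centre row, width, height] in pixels, round what is visible of it).
The state is a dict: "t": time; "qpos": joint angles; "qvel": joint speeds; "joint_torque": joint torques, N m; "ee_pos": TCP position; "orientation": TCP orientation; "ft_force": force on the tool from outside, world axes, zero at the start; "moment": the same for the moment, N m; "width": finger opening in mm; "grasp_force": force on a finger pad.
Only numpy, scipy, OpenCV 4.12 (cv2) and the standard library are available. Lean on these libraries where they do the work, as an engineer would, in place of code of your own. Each camera call takes 0.05 s, during which the arm holds its last target. There are 200 camera calls.

## Working session

There is one attempt and no reset: what is moved stays moved. The work goes in short steps, Python scripts to look and compute and a tool call to move; the robot and the scene stay as the last step left them, time stands still between calls to the robot, and variables do not carry over. Pictures are saved under pics/ and viewed, at most 10 in all, crops included, and the job is handed in when it is done.

Besides the shell and the picture viewer there is one more tool, called after "Emit:" as name(argument=value, ...) on one line, values as JSON. move_arm: Moves the arm, as the interface text tells. Its arguments: {"type":"object","properties":{"steps":{"type":"array"}},"required":["steps"]}

```bash
mkdir -p pics; ls; cat > h.py <<'E'
import numpy as np, cv2
from scipy.spatial.transform import Rotation as R
from workcell import ctrl, cams
def grab(name):
    o=ctrl.get_obs(); d=cams.get_image(name)
    K=np.array(d["camera_matrix"])
    if name=="wrist":
        T=np.eye(4);T[:3,:3]=R.from_rotvec(o["orientation"]).as_matrix();T[:3,3]=o["ee_pos"]
        T=T@np.array(d["mount"]);Rc,p=T[:3,:3],T[:3,3]
    else: Rc,p=np.array(d["rotation"]),np.array(d["xyz"])
    if Rc.shape!=(3,3): Rc=R.from_rotvec(Rc.ravel()).as_matrix()
    return d["image"],K,Rc,p
def ray(cam,u,v,z):
    _,K,Rc,p=cam; r=Rc@np.linalg.solve(K,[u,v,1]); return p+r*(z-p[2])/r[2]
def proj(cam,X):
    _,K,Rc,p=cam; c=K@(Rc.T@(np.array(X,float)-p)); return c[:2]/c[2]
def save(img,fn): cv2.imwrite("pics/"+fn,img[...,::-1])
E
python3 - <<'E'
from h import *
ims=[]
for n in ["scene","side","wrist"]:
    c=grab(n); ims.append(c[0]); print(n,c[3].round(),c[2].round(3).tolist(),c[1].round().tolist())
    for t in ["tee_key","blue_lock"]:
        print(t,[(round(b["p"],2),np.round(b["rect"]).tolist()) for b in cams.boxes_of(n,t)])
save(np.vstack(ims[:2])[:, :],"a.png") if 0 else [save(i,f"{k}.png") for k,i in zip("abc",ims)]
o=ctrl.get_obs(); print(o)
E
```

```text
pics
scene [212. 524. 664.] [[-0.815, -0.412, 0.407], [-0.579, 0.57, -0.583], [0.008, -0.711, -0.703]] [[383.0, 0.0, 250.0], [0.0, 383.0, 192.0], [0.0, 0.0, 1.0]]
tee_key [(0.86, [264.0, 204.0, 36.0, 31.0]), (0.69, [240.0, 134.0, 10.0, 34.0]), (0.67, [310.0, 226.0, 40.0, 38.0])]
blue_lock [(0.9, [284.0, 159.0, 27.0, 21.0])]
side [465. 725. 522.] [[-0.984, -0.116, 0.137], [-0.178, 0.531, -0.829], [0.024, -0.84, -0.543]] [[445.0, 0.0, 250.0], [0.0, 445.0, 187.0], [0.0, 0.0, 1.0]]
tee_key [(0.82, [204.0, 147.0, 26.0, 42.0]), (0.74, [341.0, 211.0, 43.0, 49.0]), (0.71, [285.0, 193.0, 35.0, 48.0])]
blue_lock [(0.86, [269.0, 153.0, 30.0, 12.0])]
wrist [ 307. -549.  384.] [[0.394, -0.892, -0.223], [-0.919, -0.382, -0.096], [-0.0, 0.243, -0.97]] [[328.0, 0.0, 256.0], [0.0, 328.0, 193.0], [0.0, 0.0, 1.0]]
tee_key []
blue_lock []
{'t': 0.45, 'qpos': array([-1.18401349e+00,  4.23183224e-01,  1.62995894e+00,  1.62812740e-05,
        1.08862542e+00, -1.89834366e-02]), 'qvel': array([ 0.00028413, -0.00131556,  0.00147939, -0.00074356, -0.00047117,
       -0.00160501]), 'joint_torque': array([-8.80836906e-04, -5.44070113e+01, -2.73742586e+01,  6.43575937e-02,
        1.82030263e-02, -5.38104132e-05]), 'ee_pos': array([ 246.71380064, -574.17206067,  222.59986011]), 'orientation': array([-3.07698904e+00, -6.32965798e-01,  2.79700628e-05]), 'ft_force': array([-0.4292741 ,  0.65457183,  0.82841161]), 'moment': array([-0.00764463,  0.03376251, -0.00705579]), 'grasp_force': 0.0, 'width': 87.6277506594912}
```

```bash
python3 - <<'E'
import cv2
a=cv2.imread("pics/a.png");b=cv2.imread("pics/b.png")
cv2.imwrite("pics/d.png",cv2.resize(a[80:290,140:420],None,fx=2.8,fy=2.8,interpolation=2))
cv2.imwrite("pics/e.png",cv2.resize(b[80:290,140:420],None,fx=2.8,fy=2.8,interpolation=2))
E
```

```text
(no output)
```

View pics/d.png

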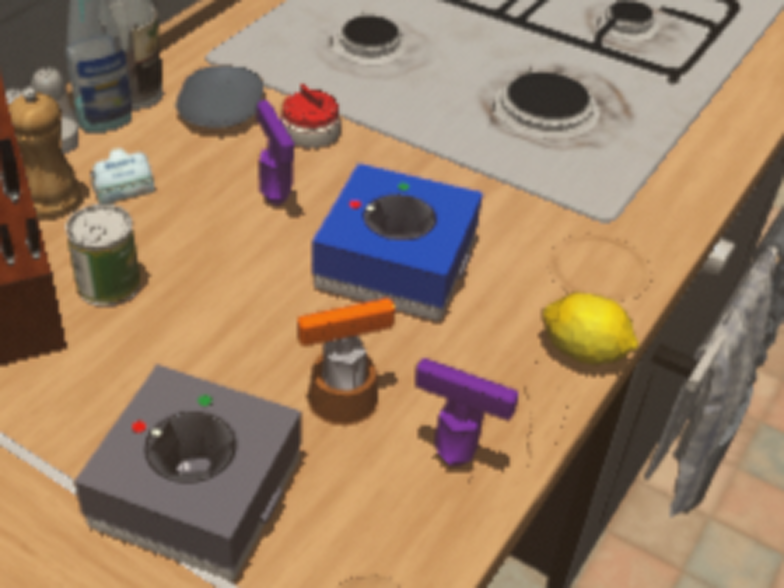

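View pics/e.png

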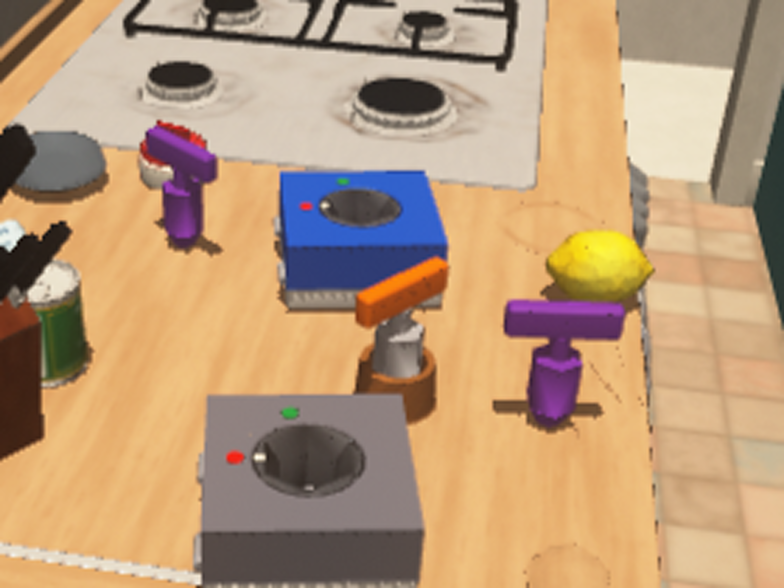

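The scene crop (2.8×, offset 140,80) shows the orange key in its cup with the bar centre at about (347,320). The blue box's socket is at (400,217), with the white pointer at (370,208), red dot at (355,204) and green dot at (404,186). There are two purple look-alikes, and the grey box is nearest the camera.

```bash
cat >> h.py <<'E'
def tri(cs,ps):
    A=np.zeros((3,3));b=np.zeros(3);D=[]
    for c,(u,v) in zip(cs,ps):
        r=c[2]@np.linalg.solve(c[1],[u,v,1]);r/=np.linalg.norm(r);P=np.eye(3)-np.outer(r,r);A+=P;b+=P@c[3];D.append((r,c[3]))
    X=np.linalg.solve(A,b);return X,[np.linalg.norm(np.cross(r,X-p)) for r,p in D]
def mask(img,lo,hi,minv=60,smin=150):
    h=cv2.cvtColor(img,cv2.COLOR_RGB2HSV); return cv2.inRange(h,(lo,smin,minv),(hi,255,255))
def biggest(m):
    n,l,s,c=cv2.connectedComponentsWithStats(m); k=1+np.argmax(s[1:,4]); return l==k,c[k],s[k]
E
python3 - <<'E'
from h import *
cs=[grab("scene"),grab("side")]
# orange bar
cen=[];ends=[]
for c in cs:
    m,ce,s=biggest(mask(c[0],6,14,100,215)); print("orange",ce,s)
    cen.append(ce); q=cv2.boxPoints(cv2.minAreaRect(np.argwhere(m)[:,::-1].astype(np.float32))); q=np.array(q)
    q=q[np.argsort(q[:,0])]; ends.append((q[:2].mean(0),q[2:].mean(0)))
print("bar",tri(cs,cen)); L=[tri(cs,[e[i] for e in ends]) for i in (0,1)]; print(L, L[1][0]-L[0][0])
for c in cs:
    pl=[]
    m,ce,s=biggest(mask(c[0],108,125,60,150)); 
    ys,xs=np.where(m); print("blue",s,ray(c,*ce,60).round(1))
    # pts from crops
sc=lambda u,v:(140+u/2.8,80+v/2.8)
P=[dict(sock=(400,217),ptr=(370,208),red=(355,204),green=(404,186),c1=(359,166),c2=(481,191),c3=(441,266),c4=(316,243)),
   dict(sock=(361,208),ptr=(325,206),red=(306,206),green=(343,181),c1=(281,172),c2=(432,172),c3=(446,246),c4=(283,246))]
for c,p in zip(cs,P):
    for k,v in p.items(): print(k,ray(c,*sc(*v),60).round(1))
for k in ("sock","red","green"): print(k,tri(cs,[sc(*p[k]) for p in P]))
print(ctrl.get_obs()["t"])
E
```

```text
orange [105.53391053 297.01443001] [  73  265   53   67 1386]
orange [166.82753623 327.16202899] [ 115  294   84   66 3450]
bar (array([616.62243535, 382.42281904,  71.01980357]), [np.float64(7.79327924598057), np.float64(7.793279245980607)])
[(array([655.6923055 , 414.29692091,  82.79554953]), [np.float64(24.605880043526653), np.float64(24.6058800435268)]), (array([589.60487424, 356.16893185,  57.36761015]), [np.float64(0.08706482538209291), np.float64(0.08706482538203772)])] [-66.08743126 -58.12798907 -25.42793937]
blue [ 253  139   58   40 1080] [ 562.8 -119.7   60. ]
blue [ 240  141   59   41 1412] [563.9 -96.5  60. ]
sock [ 566.1 -124.2   60. ]
ptr [ 594.5 -119.2   60. ]
red [ 608.4 -116.1   60. ]
green [ 586.6 -164.1   60. ]
c1 [ 636.5 -165.1   60. ]
c2 [ 526.  -198.9   60. ]
c3 [504.1 -89.5  60. ]
c4 [606.2 -52.   60. ]
sock [ 565.7 -118.9   60. ]
ptr [ 593.5 -115.9   60. ]
red [ 607.9 -112.6   60. ]
green [ 586.4 -160.5   60. ]
c1 [ 638.1 -164.9   60. ]
c2 [ 517.7 -192.5   60. ]
c3 [496.  -74.9  60. ]
c4 [613.3 -48.7  60. ]
sock (array([ 567.27282514, -127.07719651,   56.34902067]), [np.float64(0.965493478700648), np.float64(0.9654934787007865)])
red (array([ 609.12677796, -117.66486864,   57.81631813]), [np.float64(0.6728121105406347), np.float64(0.672812110540633)])
green (array([ 587.50650987, -166.18842572,   57.54191576]), [np.float64(0.6020721579802907), np.float64(0.6020721579803899)])
0.55
```

```bash
python3 - <<'E'
from h import *
cs=[grab("scene"),grab("side")]
roi=[(235,175,295,210),(260,165,310,205)]
cen=[];ends=[]
for c,(x0,y0,x1,y1) in zip(cs,roi):
    m=mask(c[0],3,16,80,215); M=np.zeros_like(m); M[y0:y1,x0:x1]=m[y0:y1,x0:x1]
    m,ce,s=biggest(M); print("orange",ce,s); cen.append(ce)
    (cx,cy),(w,h),a=r=cv2.minAreaRect(np.argwhere(m)[:,::-1].astype(np.float32)); q=np.array(cv2.boxPoints(r)); q=q[np.argsort(q[:,0])]
    ends.append((q[:2].mean(0),q[2:].mean(0)))
X,e=tri(cs,cen); print("bar",X,e)
for i in (0,1): print(tri(cs,[e[i] for e in ends]))
for c,E,ce in zip(cs,ends,cen):
    a,b=[ray(c,*e,84) for e in E]; d=b-a; print("at84",ray(c,*ce,84).round(1),np.hypot(*d[:2]),np.degrees(np.arctan2(d[1],d[0])))
# cup bottom/hex check
E
```

```text
orange [262.84567901 192.08024691] [247 187  33  11 162]
orange [280.92213115 182.91393443] [268 173  31  23 244]
bar [523.92464153  27.58591028  84.06130978] [np.float64(1.287241000306806), np.float64(1.2872410003067063)]
(array([545.80082744,  55.13165115,  80.85262959]), [np.float64(2.8586312253081765), np.float64(2.858631225308048)])
(array([496.37086428,   8.42602135,  97.94899179]), [np.float64(0.49086016470944416), np.float64(0.490860164709355)])
at84 [525.3  26.3  84. ] 73.5261445444277 -126.80078206755174
at84 [523.   29.3  84. ] 91.68905028124668 -119.61299793080666
```

```bash
cat >> h.py <<'E'
def go(x,y,z,yaw=None):
    "print tool-frame shift (units 25mm) and turn units to reach tcp xyz, tool-x yaw (deg)"
    o=ctrl.get_obs(); Rm=R.from_rotvec(o["orientation"]).as_matrix(); p=o["ee_pos"]
    y0=np.degrees(np.arctan2(Rm[1,0],Rm[0,0])); d=np.array([x,y,z])-p
    print("t",round(o["t"],2),"pos",p.round(1),"yaw",y0.round(2),"q6",o["qpos"][5].round(2),"F",np.round(o["ft_force"],1),"w",round(o["width"],1),"tilt z",Rm[:,2].round(3))
    print("units now", (Rm.T@d/25).round(3))
    if yaw is not None:
        dy=(yaw-y0+180)%360-180; print("turn units",round(-dy/5,3)) # tool z down
        Rn=Rm@R.from_euler('z',-dy,degrees=True).as_matrix(); print("units after turn",(Rn.T@d/25).round(3), "yaw",np.degrees(np.arctan2(Rn[1,0],Rn[0,0])))
E
python3 - <<'E'
from h import *
go(524,28,223,57); go(524,28,223,-123)
E
```

```text
t 0.65 pos [ 246.7 -574.2  222.7] yaw 23.25 q6 -0.02 F [ 0.  -0.2  0. ] w 88.1 tilt z [ 0. -0. -1.]
units now [ 1.9699e+01 -1.7755e+01 -1.3000e-02]
turn units -6.75
units after turn [ 2.6243e+01 -3.8190e+00 -1.3000e-02] yaw 56.999999980172184
t 0.65 pos [ 246.7 -574.2  222.7] yaw 23.25 q6 -0.02 F [ 0.  -0.2  0. ] w 88.1 tilt z [ 0. -0. -1.]
units now [ 1.9699e+01 -1.7755e+01 -1.3000e-02]
turn units 29.25
units after turn [-2.6243e+01  3.8190e+00 -1.3000e-02] yaw -123.00000001982781
```

```bash
python3 - <<'E'
from h import *
go(566,-121,223,57)
E
```

```text
t 0.65 pos [ 246.7 -574.2  222.7] yaw 23.25 q6 -0.02 F [ 0.  -0.2  0. ] w 88.1 tilt z [ 0. -0. -1.]
units now [ 1.8890e+01 -1.1616e+01 -1.3000e-02]
turn units -6.75
units after turn [ 2.216e+01  8.360e-01 -1.300e-02] yaw 56.999999980172184
```

Emit:
move_arm(steps=[[[0.95,-0.58,0],0,0],[[0.95,-0.58,0],0,0],[[0.95,-0.58,0],0,0],[[0.95,-0.58,0],0,0],[[0.95,-0.58,0],0,0],[[0.95,-0.58,0],0,0],[[0.95,-0.58,0],0,0],[[0.95,-0.58,0],0,0],[[0.95,-0.58,0],0,0],[[0.95,-0.58,0],0,0],[[0.95,-0.58,0],0,0],[[0.95,-0.58,0],0,0],[[0.95,-0.58,0],0,0],[[0.95,-0.58,0],0,0],[[0.95,-0.58,0],0,0],[[0.95,-0.58,0],0,0],[[0.95,-0.58,0],0,0],[[0.95,-0.58,0],0,0],[[0.95,-0.58,0],0,0],[[0.84,-0.58,0],0,0]])

```text
t: 2.32
ee_pos: [567.2, -120.0, 222.8]
orientation: [3.077, 0.633, 0.001]
ft_force: [0.8, -0.2, 0.8]
width: 87.6
grasp_force: 0.0
```

Emit:
move_arm(steps=[[[0,0,0],-0.9,0],[[0,0,0],-0.9,0],[[0,0,0],-0.9,0],[[0,0,0],-0.9,0],[[0,0,0],-0.9,0],[[0,0,0],-0.9,0],[[0,0,0],-0.9,0],[[0,0,0],-0.45,0],[[0,0,0],0,0],[[0,0,0],0,0]])

```text
t: 3.15
ee_pos: [566.2, -121.4, 222.7]
orientation: [2.762, 1.497, 0.0]
ft_force: [0.1, 0.9, -0.1]
width: 87.9
grasp_force: 0.0
```

```bash
python3 - <<'E'
from h import *
go(524,28,223,57)
c=grab("wrist"); save(c[0],"w1.png")
print([(round(b["p"],2),np.round(b["rect"]).tolist()) for b in cams.boxes_of("wrist","blue_lock")])
E
```

```text
t 3.15 pos [ 566.2 -121.4  222.7] yaw 56.92 q6 0.35 F [ 0.1  0.9 -0.1] w 87.9 tilt z [ 0. -0. -1.]
units now [ 4.085 -4.674 -0.012]
turn units -0.016
units after turn [ 4.092 -4.669 -0.012] yaw 56.99999999993256
[(0.98, [260.0, 179.0, 64.0, 60.0])]
```

View pics/w1.png

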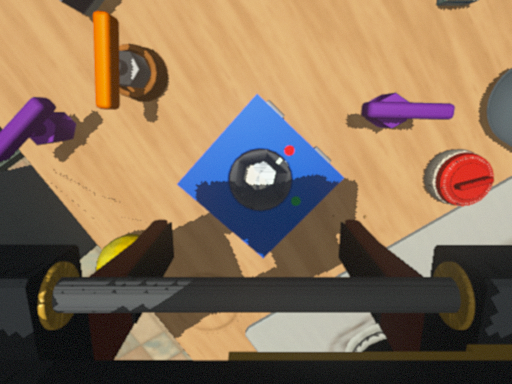

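The wrist view shows the plug at (260,179), lid corners at (258,95), (345,180), (263,258) and (178,184), red dot at (290,150), pointer at (280,160), and the orange bar at (105,60).

```bash
python3 - <<'E'
from h import *
c=grab("wrist"); im=c[0]
for k,v in dict(net=(260,179),c1=(258,95),c2=(345,180),c3=(263,258),c4=(178,184),red=(290,150),ptr=(280,160),green=(296,201)).items(): print(k,ray(c,*v,60).round(1))
b=cams.cut_out("wrist","blue_lock")[0]
ce=np.argwhere(b["pixels"])[:,::-1].astype(np.float32); (x,y),(w,h),a=cv2.fitEllipse(cv2.convexHull(ce)); print("ell",x,y,w,h,ray(c,x,y,60).round(1))
hsv=cv2.cvtColor(im,cv2.COLOR_RGB2HSV)
for n,lo,hi in (("red",0,6),("green",50,80)):
    m=np.zeros(im.shape[:2],np.uint8); m[130:220,230:320]=cv2.inRange(hsv,(lo,130,50),(hi,255,255))[130:220,230:320]
    print(n,biggest(m)[1],ray(c,*biggest(m)[1],60).round(1))
m=mask(im,3,16,80,215); m[120:]=0; m[:,:70]=0;m[:,140:]=0
m,ce,s=biggest(m); print(ce,s); r=cv2.minAreaRect(np.argwhere(m)[:,::-1].astype(np.float32)); q=np.array(cv2.boxPoints(r));q=q[np.argsort(q[:,1])]
a,b=ray(c,*q[:2].mean(0),84),ray(c,*q[2:].mean(0),84); print("bar",ray(c,*ce,84),ray(c,*r[0],84),(a-b),np.degrees(np.arctan2(*(a-b)[1::-1])))
E
```

```text
net [ 569.6 -125.4   60. ]
c1 [612.2 -56.1  60. ]
c2 [ 641.  -173.2   60. ]
c3 [ 525.2 -199.7   60. ]
c4 [497.1 -84.3  60. ]
red [ 610.3 -117.    60. ]
ptr [ 596.8 -120.    60. ]
green [ 588.  -164.9   60. ]Traceback (most recent call last):
  File "<stdin>", line 4, in <module>
IndexError: list index out of range
```

Emit:
move_arm(steps=[[[0.8,-0.93,0],0,0],[[0.8,-0.93,0],0,0],[[0.8,-0.93,0],0,0],[[0.8,-0.93,0],0,0],[[0.9,-0.95,0],0,0],[[0,0,0],0,0],[[0,0,0],0,0]])

```text
t: 3.93
ee_pos: [523.9, 29.4, 222.9]
orientation: [2.759, 1.503, 0.0]
ft_force: [0.4, -0.1, 0.2]
width: 88.2
grasp_force: 0.0
```

```bash
python3 - <<'E'
from h import *
c=grab("wrist"); im=c[0]; save(im,"w2.png")
m=mask(im,3,16,80,215); m[230:]=0
m,ce,s=biggest(m); print(ce,s); r=cv2.minAreaRect(np.argwhere(m)[:,::-1].astype(np.float32)); q=np.array(cv2.boxPoints(r));q=q[np.argsort(q[:,1])]
print(r)
for z in (84,94,97):
  a,b=ray(c,*q[:2].mean(0),z),ray(c,*q[2:].mean(0),z); print("bar",ray(c,*ce,z),ray(c,*r[0],z),np.hypot(*(a-b)[:2]),np.degrees(np.arctan2(*(a-b)[1::-1])))
go(524,28,65,57)
E
```

```text
[246.45373891 186.65525982] [237 141  21  82 789]
((245.88613891601562, 181.6386260986328), (15.224069595336914, 81.49354553222656), 5.710593223571777)
bar [515.05235729  30.33521983  84.        ] [517.25405664  34.65640297  84.        ] 78.1837288811119 51.09149203335136
bar [516.54447101  32.09640224  94.        ] [518.67297198  36.27392199  94.        ] 75.5844083820062 51.09149203335134
bar [516.99210513  32.62475696  97.        ] [519.09864659  36.75917769  97.        ] 74.80461223227445 51.09149203335136
t 3.98 pos [524.3  28.4 222.9] yaw 57.08 q6 0.61 F [-0.4 -0.  -0.5] w 88.1 tilt z [ 0. -0. -1.]
units now [-1.800e-02 -4.000e-03  6.314e+00]
turn units 0.015
units after turn [-1.800e-02 -4.000e-03  6.314e+00] yaw 57.00000001161473
```

View pics/w2.png

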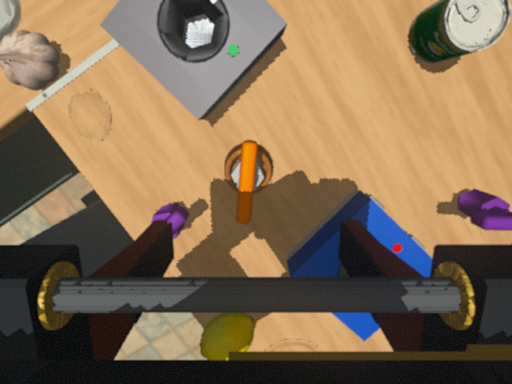

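The wrist view shows the orange bar from about (249,141) to (243,222), standing in the cup at (248,170). I'll fit the bar's silhouette in all three views before descending.

```bash
cat > fit.py <<'E'
from h import *
from scipy.optimize import minimize
C=np.array([[sx*38,sy*7,z] for sx in(-1,1) for sy in(-1,1) for z in(70,94)],float)
def hull(c,p):
    Rk=R.from_rotvec([p[4],p[5],0])*R.from_euler('z',p[3]); X=Rk.apply(C-[0,0,84])+p[:3]
    return cv2.convexHull(np.array([proj(c,x) for x in X],np.float32))
def omask(c,box):
    x0,y0,x1,y1=box; h=cv2.cvtColor(c[0],cv2.COLOR_RGB2HSV)
    m=cv2.inRange(h,(2,195,50),(17,255,255)); M=np.zeros_like(m); M[y0:y1,x0:x1]=m[y0:y1,x0:x1]; return biggest(M)[0]
def fit(cs,ms,p0,tilt):
    S=4; big=[]
    for m in ms: big.append(cv2.resize(m.astype(np.uint8),None,fx=S,fy=S,interpolation=cv2.INTER_NEAREST)>0)
    n=6 if tilt else 4; sc=np.array([1,1,1,.02,.02,.02])
    def cost(v):
        p=np.array(p0,float); p[:n]+=v*sc[:n]; s=0
        for c,b in zip(cs,big):
            r=np.zeros(b.shape,np.uint8); cv2.fillConvexPoly(r,np.round((hull(c,p)+.5)*S*16).astype(np.int32),1,shift=4)
            r=r>0; s+=1-(r&b).sum()/(r|b).sum()
        return s
    best=minimize(cost,np.zeros(n),method="Nelder-Mead",options=dict(initial_simplex=np.vstack([np.zeros(n),np.eye(n)*4]),maxiter=500))
    p=np.array(p0,float);p[:n]+=best.x*sc[:n]; return p,best.fun
E
python3 - <<'E'
from fit import *
cs=[grab("scene"),grab("side"),grab("wrist")]
ms=[omask(c,b) for c,b in zip(cs,[(235,175,295,210),(260,165,310,205),(220,120,280,235)])]
print([m.sum() for m in ms])
for idx in ([0,1,2],[0,1],[2]):
  for t in (0,1):
    p,f=fit([cs[i] for i in idx],[ms[i] for i in idx],[521,31,84,np.radians(53),0,0],t); print(idx,t,p[:3].round(1),np.degrees(p[3:]).round(1),round(f,3))
vis=[]
for c,m in zip(cs,ms):
    p=[521,31,84,np.radians(53),0,0]
E
```

```text
[np.int64(322), np.int64(402), np.int64(981)]
[0, 1, 2] 0 [517.3  34.   87.6] [52.4  0.   0. ] 0.858
[0, 1, 2] 1 [517.2  33.5  87.8] [52.7  5.7 -4.6] 0.836
[0, 1] 0 [519.6  30.1  85.8] [57.6  0.   0. ] 0.515
[0, 1] 1 [518.8  33.6  87.3] [ 58.9  -4.2 -28.3] 0.273
[2] 0 [515.6  32.5  71.8] [51.9  0.   0. ] 0.232
[2] 1 [514.8  31.8  72.4] [52.   7.8 -3.8] 0.231
```

```bash
python3 - <<'E'
from h import *
cs=[grab("scene"),grab("side")]
sc=lambda u,v:(140+u/2.8,80+v/2.8)
def T(a,b): return tri(cs,[sc(*a),sc(*b)])
print("c",T((466,388),(564,320))); L=T((421,373),(507,319))[0];Rr=T((511,404),(622,323))[0]
print(L,Rr)
w=np.array([518,33.5]); ty=np.array([np.sin(np.radians(52.5)),-np.cos(np.radians(52.5))]); tx=np.array([-ty[1],ty[0]])
for X in (L,Rr): print("tool x,y off",(X[:2]-w)@tx,(X[:2]-w)@ty)
go(518,33.5,68,52.5)
E
```

```text
c (array([412.25561481,  34.62922301,  78.9285876 ]), [np.float64(1.0072827872902208), np.float64(1.0072827872900705)])
[448.06464702  38.364267    76.36733099] [376.59806286  32.86699217  81.83494855]
tool x,y off -38.7148629439711 -58.444624016399345
tool x,y off -86.5822441894894 -111.7963484011016
t 4.23 pos [524.4  27.2 222.6] yaw 56.91 q6 0.61 F [ 0.5 -0.4 -0.3] w 87.7 tilt z [ 0. -0. -1.]
units now [ 0.074 -0.352  6.185]
turn units 0.881
units after turn [ 0.047 -0.357  6.185] yaw 52.500000006543445
```

Emit:
move_arm(steps=[[[0,0,0],0.88,0.45],[[0.05,-0.36,0.3],0,0.45],[[0,0,0.7],0,0.45],[[0,0,0.7],0,0.45],[[0,0,0.7],0,0.45],[[0,0,0.7],0,0.45],[[0,0,0.7],0,0.45],[[0,0,0.4],0,0.45],[[0,0,0],0,0.45],[[0,0,0],0,0.45]])

```text
t: 5.07
ee_pos: [517.3, 34.6, 117.3]
orientation: [-2.816, -1.392, 0.002]
ft_force: [0.1, -0.8, 0.9]
width: 48.5
grasp_force: 0.0
```

```bash
python3 - <<'E'
from fit import *
go(518,33.5,68,52.5)
c=grab("wrist"); save(c[0],"w3.png")
E
```

```text
t 5.07 pos [517.3  34.6 117.3] yaw 52.63 q6 0.7 F [ 0.1 -0.8  0.9] w 48.5 tilt z [-0.001 -0.    -1.   ]
units now [-0.015  0.052  1.972]
turn units 0.026
units after turn [-0.015  0.052  1.972] yaw 52.50000002241635
```

View pics/w3.png

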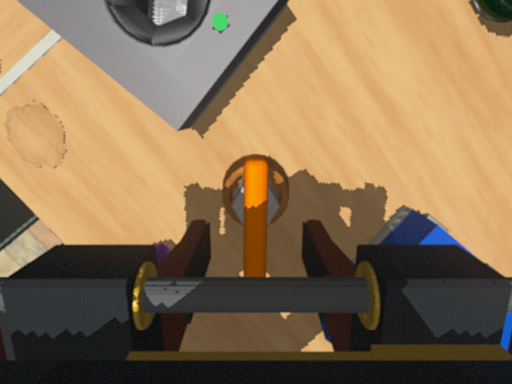

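The bar is centred between the fingers (column 256). Its +x end is at row 160.

```bash
python3 - <<'E'
from h import *
c=grab("wrist")
o=ctrl.get_obs(); Rm=R.from_rotvec(o["orientation"]).as_matrix()
for z in (72,97): 
  for v in (158,162): print(z,v,(Rm.T@(ray(c,256,v,z)-o["ee_pos"])).round(1))
o=c[0][:,250:262]; m=mask(c[0],2,17,50,195)[:, 256]; print(np.where(m)[0][[0,-1]])
E
```

```text
72 158 [35.8  0.8 46.4]
72 162 [33.2  0.8 46.4]
97 158 [39.3  0.8 21.4]
97 162 [37.   0.8 21.4]
[157 276]
```

Emit:
move_arm(steps=[[[0,0.04,0.5],0,0.45],[[0,0,0.5],0,0.45],[[0,0,0.5],0,0.45],[[0,0,0.4],0,0.45],[[0,0,0],0,0.45],[[0,0,0],0,1],[[0,0,0],0,1],[[0,0,0],0,1],[[0,0,0],0,1],[[0,0,0],0,1],[[0,0,0],0,1]])

```text
t: 6.08
ee_pos: [518.7, 34.1, 70.5]
orientation: [2.816, 1.392, 0.001]
ft_force: [0.6, 0.9, 0.8]
width: 13.9
grasp_force: 30.0
```

Emit:
move_arm(steps=[[[0,0,-0.4],0,1],[[0,0,-0.6],0,1],[[0,0,-0.7],0,1],[[0,0,-0.7],0,1],[[0,0,-0.7],0,1],[[0,0,-0.5],0,1],[[0,0,0],0,1],[[0,0,0],0,1]])

```text
t: 6.75
ee_pos: [518.8, 34.1, 161.0]
orientation: [2.816, 1.392, 0.003]
ft_force: [-0.6, 0.5, -1.6]
width: 13.8
grasp_force: 30.0
```

```bash
python3 - <<'E'
from fit import *
go(568.7,-126.5,160,73.5)
cs=[grab("scene"),grab("side")]
o=ctrl.get_obs(); p=o["ee_pos"]; z0=p[2]+19
out=[]
for c in cs:
    u,v=proj(c,[p[0],p[1],z0-40]).astype(int); print(u,v)
    im=c[0].copy()
    # overlay expected axis tip (grip at 84..87) 
    for k in range(0,94,2):
        q=proj(c,[p[0],p[1],z0-86.5+k]); 
    t=proj(c,[p[0],p[1],z0-86.5]); cr=cv2.resize(im[v-45:v+45,u-45:u+45],None,fx=4.4,fy=4.4,interpolation=cv2.INTER_CUBIC)
    t=(t-[u-45,v-45]+.5)*4.4; cv2.circle(cr,tuple(np.int32(t)),3,(0,255,0),1); t2=(proj(c,[p[0],p[1],z0])-[u-45,v-45]+.5)*4.4; cv2.circle(cr,tuple(np.int32(t2)),3,(0,255,0),1)
    out.append(cr)
save(np.hstack(out),"k1.png")
E
```

```text
t 6.75 pos [518.8  34.1 161. ] yaw 52.6 q6 0.7 F [-0.6  0.5 -1.6] w 13.8 tilt z [ 0.002  0.    -1.   ]
units now [-3.89   5.487  0.044]
turn units -4.18
units after turn [-5.592  3.738  0.044] yaw 73.49998380275663
264 176
285 158
```

View pics/k1.png

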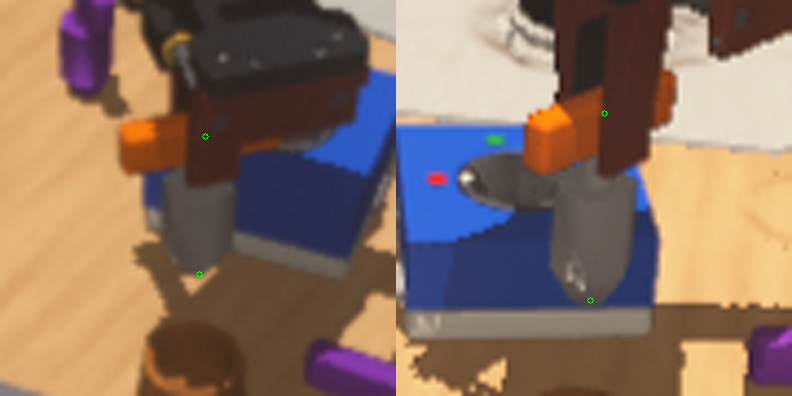

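The key hangs upright in the hand. Its tip matches the prediction in both views: (199,273) on the left and (590,300) on the right.

Emit:
move_arm(steps=[[[0,0,0],-0.7,1],[[0,0,0],-0.7,1],[[0,0,0],-0.7,1],[[0,0,0],-0.7,1],[[0,0,0],-0.7,1],[[0,0,0],-0.68,1],[[-0.56,0.37,0],0,1],[[-0.7,0.47,0],0,1],[[-0.7,0.47,0],0,1],[[-0.7,0.47,0],0,1],[[-0.7,0.47,0],0,1],[[-0.7,0.47,0],0,1],[[-0.7,0.47,0],0,1],[[-0.5,0.33,0],0,1],[[-0.33,0.22,0],0,1],[[0,0,0],0,1],[[0,0,0],0,1]])

```text
t: 8.27
ee_pos: [568.0, -126.3, 159.6]
orientation: [-2.517, -1.878, 0.001]
ft_force: [-0.2, 0.1, -1.2]
width: 13.7
grasp_force: 30.0
```

```bash
python3 - <<'E'
from fit import *
go(568.7,-126.5,160,73.5)
cs=[grab("scene"),grab("side")]
o=ctrl.get_obs(); p=o["ee_pos"]; z0=p[2]+19
out=[]
th=np.linspace(0,2*np.pi,90)
for c in cs:
    u,v=proj(c,[568,-126,70]).astype(int)
    cr=cv2.resize(c[0][v-45:v+45,u-45:u+45],None,fx=4.4,fy=4.4,interpolation=cv2.INTER_CUBIC)
    f=lambda X:tuple(np.int32((proj(c,X)-[u-45,v-45]+.5)*4.4))
    cv2.circle(cr,f([p[0],p[1],z0-86.5]),3,(0,255,0),1)
    for t in th: cv2.circle(cr,f([568.7+24*np.cos(t),-126.5+24*np.sin(t),60]),0,(255,255,0),-1)
    for t in th: cv2.circle(cr,f([568.7+31*np.cos(t),-126.5+31*np.sin(t),60]),0,(0,255,255),-1)
    for a in (13.5,-63.5): cv2.circle(cr,f([568.7+42.5*np.cos(np.radians(a)),-126.5+42.5*np.sin(np.radians(a)),60]),2,(255,255,255),-1)
    out.append(cr)
save(np.hstack(out),"k2.png")
E
```

```text
t 8.27 pos [ 568.  -126.3  159.6] yaw 73.45 q6 0.05 F [-0.2  0.1 -1.2] w 13.7 tilt z [-0.001  0.001 -1.   ]
units now [ 0.002  0.03  -0.017]
turn units -0.01
units after turn [ 0.002  0.03  -0.017] yaw 73.49999996103291
```

View pics/k2.png

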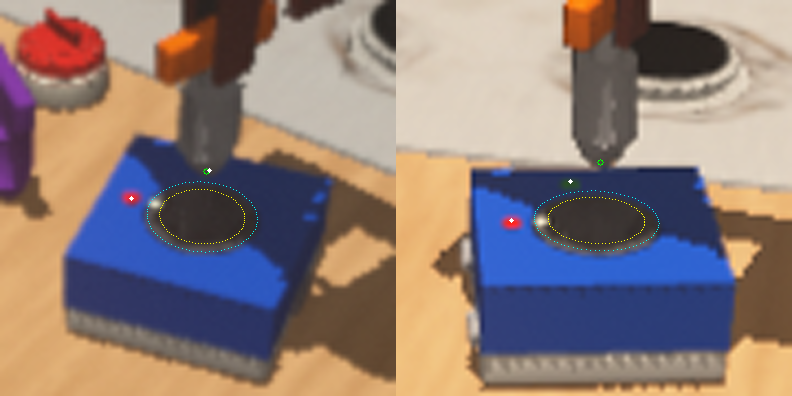

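The projected socket rings and dots line up with both views, so I'll descend.

Emit:
move_arm(steps=[[[0,0.02,0.4],0,1],[[0,0,0.5],0,1],[[0,0,0.4],0,1],[[0,0,0.3],0,1],[[0,0,0.2],0,1],[[0,0,0.2],0,1],[[0,0,0.1],0,1],[[0,0,0],0,1]])

```text
t: 9.03
ee_pos: [568.7, -126.6, 107.0]
orientation: [-2.517, -1.879, 0.001]
ft_force: [-0.3, -0.6, -0.9]
width: 13.9
grasp_force: 30.0
```

Emit:
move_arm(steps=[[[0,0,0.1],0,1],[[0,0,0.1],0,1],[[0,0,0.1],0,1],[[0,0,0.1],0,1],[[0,0,0],0,1]])

```text
t: 9.45
ee_pos: [568.6, -126.6, 97.3]
orientation: [-2.517, -1.879, 0.001]
ft_force: [-0.0, 0.7, -1.7]
width: 13.9
grasp_force: 30.0
```

Emit:
move_arm(steps=[[[0,0,0.08],0,1],[[0,0,0.08],0,1],[[0,0,0.08],0,1],[[0,0,0],0,1]])

```text
t: 9.78
ee_pos: [568.7, -126.6, 91.3]
orientation: [-2.517, -1.879, 0.001]
ft_force: [0.4, -0.1, -1.7]
width: 13.9
grasp_force: 30.0
```

Emit:
move_arm(steps=[[[0,0,0.04],0,1],[[0,0,0.04],0,1],[[0,0,0],0,1]])

```text
t: 10.03
ee_pos: [568.8, -126.6, 89.5]
orientation: [-2.517, -1.88, 0.0]
ft_force: [0.5, -0.2, -1.0]
width: 13.8
grasp_force: 30.0
```

Emit:
move_arm(steps=[[[0,0,0.04],0,1],[[0,0,0.04],0,1],[[0,0,0],0,1]])

```text
t: 10.28
ee_pos: [568.8, -126.6, 87.5]
orientation: [-2.517, -1.88, 0.0]
ft_force: [-0.3, 0.3, -0.9]
width: 13.8
grasp_force: 30.0
```

Emit:
move_arm(steps=[[[0,0,0.04],0,1],[[0,0,0.04],0,1],[[0,0,0],0,1]])

```text
t: 10.53
ee_pos: [569.1, -126.7, 86.5]
orientation: [2.517, 1.88, 0.0]
ft_force: [-3.0, -0.2, 6.7]
width: 13.6
grasp_force: 30.0
```

Contact came at the floor height, so the key is seated. Next is the clockwise turn.

Emit:
move_arm(steps=[[[0,0,0],0.8,1],[[0,0,0],0.8,1],[[0,0,0],0.8,1],[[0,0,0],0.8,1],[[0,0,0],0.8,1],[[0,0,0],0.8,1],[[0,0,0],0.8,1],[[0,0,0],0.8,1],[[0,0,0],0.8,1],[[0,0,0],0.8,1],[[0,0,0],0.8,1],[[0,0,0],0.8,1],[[0,0,0],0.8,1],[[0,0,0],0.8,1],[[0,0,0],0.8,1],[[0,0,0],0.8,1],[[0,0,0],0.8,1],[[0,0,0],0.8,1],[[0,0,0],0,1]])

```text
t: 12.12
ee_pos: [567.7, -125.8, 86.5]
orientation: [-3.14, -0.035, 0.004]
ft_force: [-5.5, 3.1, 11.2]
width: 13.8
grasp_force: 30.0
```

```bash
python3 - <<'E'
from h import *
go(568.8,-126.6,86.5,-15.5); print(ctrl.get_obs()["moment"],ctrl.get_obs()["ft_force"])
E
```

```text
t 12.12 pos [ 567.7 -125.8   86.5] yaw 1.28 q6 1.31 F [-5.5  3.1 11.2] w 13.8 tilt z [-0.003  0.001 -1.   ]
units now [ 0.043  0.033 -0.   ]
turn units 3.356
units after turn [ 0.051  0.019 -0.   ] yaw -15.500050171892273
[0.95901642 1.3409568  0.02023571] [-5.49041033  3.14514711 11.15222066]
```

Emit:
move_arm(steps=[[[0,0,0],0.6,1],[[0,0,0],0.6,1],[[0,0,0],0.6,1],[[0,0,0],0.6,1],[[0,0,0],0.5,1],[[0,0,0],0.4,1],[[0,0,0],0,1]])

```text
t: 12.7
ee_pos: [567.7, -125.5, 86.5]
orientation: [-3.113, 0.413, 0.005]
ft_force: [-5.1, 4.7, 12.1]
width: 14.1
grasp_force: 30.0
```

```bash
python3 - <<'E'
from h import *
go(568.8,-126.6,86.5,-18); print(ctrl.get_obs()["moment"])
E
```

```text
t 12.7 pos [ 567.7 -125.5   86.5] yaw -15.12 q6 1.59 F [-5.1  4.7 12.1] w 14.1 tilt z [-0.003  0.002 -1.   ]
units now [ 0.055  0.031 -0.002]
turn units 0.576
units after turn [ 0.057  0.028 -0.002] yaw -18.0000121055762
[1.26599544 1.23275333 0.06169784]
```

Emit:
move_arm(steps=[[[0,0,0],0.25,1],[[0,0,0],0.25,1],[[0,0,0],0.25,1],[[0,0,0],0,1]])

```text
t: 13.03
ee_pos: [567.7, -125.4, 86.5]
orientation: [-3.098, 0.513, 0.005]
ft_force: [-7.2, 6.0, 11.7]
width: 13.7
grasp_force: 30.0
```

```bash
python3 - <<'E'
from h import *
go(568.8,-126.6,86.5,-20); print(ctrl.get_obs()["moment"])
E
```

```text
t 13.03 pos [ 567.7 -125.4   86.5] yaw -18.81 q6 1.66 F [-7.2  6.  11.7] w 13.7 tilt z [-0.003  0.002 -1.   ]
units now [ 0.057  0.03  -0.002]
turn units 0.238
units after turn [ 0.057  0.029 -0.002] yaw -20.00000527353114
[1.35394986 1.2592429  0.22048842]
```

Emit:
move_arm(steps=[[[0,0,0],0.25,1],[[0,0,0],0.25,1],[[0,0,0],0,1]])

```text
t: 13.28
ee_pos: [567.7, -125.4, 86.5]
orientation: [-3.086, 0.58, 0.005]
ft_force: [-5.2, 6.4, 11.7]
width: 13.6
grasp_force: 30.1
```

```bash
python3 - <<'E'
from h import *
go(568.8,-126.6,86.5,-20); print(ctrl.get_obs()["moment"])
E
```

```text
t 13.28 pos [ 567.7 -125.4   86.5] yaw -21.28 q6 1.7 F [-5.2  6.4 11.7] w 13.6 tilt z [-0.003  0.002 -1.   ]
units now [ 0.059  0.028 -0.002]
turn units -0.256
units after turn [ 0.058  0.03  -0.002] yaw -19.999994050082286
[1.42810555 1.25319192 0.37100961]
```

The moment is climbing well past friction, so the lock is at its stop. I'll ease off, open the fingers and rise.

Emit:
move_arm(steps=[[[0,0,-0.03],-0.4,1],[[0,0,0],0,1],[[0,0,0],0,0.45],[[0,0,0],0,0.45],[[0,0,0],0,0.45],[[0,0,0],0,0.45],[[0,0,0],0,0.45],[[0,0,-0.3],0,0.45],[[0,0,-0.5],0,0.45],[[0,0,-0.8],0,0.45],[[0,0,-0.8],0,0.45],[[0,0,-0.8],0,0.45],[[0,0,-0.8],0,0.45],[[0,0,-0.8],0,0.45],[[0,0,-0.5],0,0.45],[[0,0,0],0,0.45],[[0,0,0],0,0.45]])

```text
t: 14.7
ee_pos: [569.2, -126.7, 219.8]
orientation: [3.097, -0.525, 0.003]
ft_force: [-0.4, -0.7, -0.8]
width: 48.5
grasp_force: 0.0
```

```bash
python3 - <<'E'
from fit import *
out=[]
for n in ("scene","side"):
    c=grab(n); u,v=proj(c,[568,-126,85]).astype(int)
    cr=cv2.resize(c[0][v-45:v+45,u-45:u+45],None,fx=4.4,fy=4.4,interpolation=cv2.INTER_CUBIC)
    f=lambda X:tuple(np.int32((proj(c,X)-[u-45,v-45]+.5)*4.4))
    for z in (92,116): cv2.circle(cr,f([568.7,-126.5,z]),2,(0,255,0),1)
    cv2.circle(cr,f([568.7+28*np.cos(np.radians(-63.5)),-126.5+28*np.sin(np.radians(-63.5)),60]),4,(255,255,0),1)
    out.append(cr)
w=grab("wrist")[0]
save(np.hstack(out),"k3.png"); save(w,"w4.png"); go(568.8,-126.6,86.5)
E
```

```text
t 14.85 pos [ 568.1 -126.4  217.7] yaw -19.25 q6 1.67 F [ 0.7  0.6 -1.3] w 48.7 tilt z [-0.002  0.001 -1.   ]
units now [ 4.100e-02 -5.000e-03  5.248e+00]
```

View pics/k3.png

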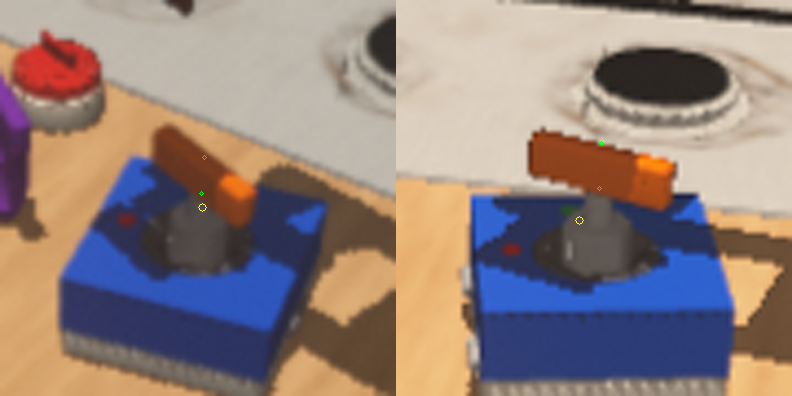

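View pics/w4.png

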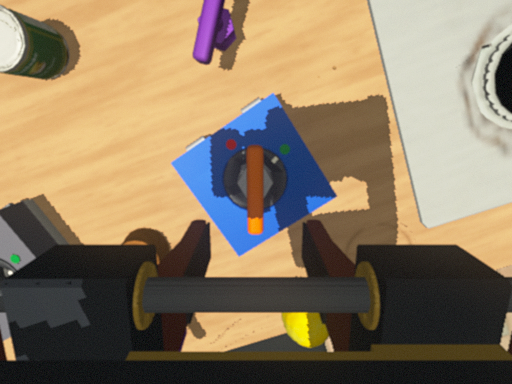

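The key stands upright in the socket. In the wrist view the pointer at (276,160) lines up with the green dot at (285,150) as seen from the centre (255,179). I'll check that angle numerically.

```bash
python3 - <<'E'
from h import *
c=grab("wrist"); im=c[0]; h=cv2.cvtColor(im,cv2.COLOR_RGB2HSV)
ctr=np.array([568.9,-126.6])
for n,lo,hi in (("red",(0,130,40),(8,255,255)),("green",(50,100,30),(80,255,255)),("ptr",(0,0,90),(179,70,255))):
    m=cv2.inRange(h,lo,hi); M=np.zeros_like(m); 
    x0,y0,x1,y1=(266,150,284,170) if n=="ptr" else (222,135,295,165); M[y0:y1,x0:x1]=m[y0:y1,x0:x1]
    _,ce,s=biggest(M); d=ray(c,*ce,60)[:2]-ctr; print(n,ce.round(1),s[4],np.hypot(*d).round(1),np.degrees(np.arctan2(d[1],d[0])).round(1))
E
```

```text
red [228.7 142.8] 6 43.6 15.6
green [284.4 148.5] 66 42.0 -63.1
ptr [274.4 159.2] 33 27.8 -63.8
```

The pointer is at -63.8° and the green dot at -63.1°, so they match.

```bash
python3 -c "
from workcell import ctrl
print(ctrl.close_job())"
```

```text
the job is handed in; nothing more can be done
None
```

The blue lock is turned to its stop: its pointer is within 1° of the green dot, and the orange key is seated upright in it with the gripper clear. The grey lock wasn't touched, and I handed the job in at about 15 s.

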